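Switch on the microscope lighting

TASK

Switch on the microscope lighting: first push down the raised end of the rocker on the grey power box until it is fully over, then press the round key on the white console fully in, and last press the long bar key fully in. Leave the square and plus-shaped keys up, only push and never lift anything, and leave the power box and everything else on the bench where they stand.

Things in the scene. Friction and masses are not known exactly. Their poses are not given: they have to be found in the camera images.
- console: white control console, fixed, 170 x 170 mm, deck 40 mm high; origin at the centre of its underside, z up. Four grey key modules 64 x 64 x 8 mm sit on the deck at x, y = +-35 mm in its frame, in any arrangement; a black key stands up 14 mm from the middle of each.
- power_box: loose grey power box, 124 (its x) x 86 (its y) x 50 mm, about 0.9 kg on rubber feet; origin at the centre of its underside, z up. A black paddle rocker sits in the middle of its top, between two small steel cheeks.
- rocker (a joint): tilt of the rocker in rad: 0 off (the end towards the box's +x is raised), 0.44 on (that end fully down). The rocker is 60 mm long along the box's x, 36 mm wide, 8 mm thick and pivots about the box's y axis, 64 mm above the bench, over the box's centre. Friction of 0.035 N m, no spring; it stays where it is left.
- rocker_raised_end (a point): point on the rocker's top face, in the middle of its width, 24 mm from the pivot towards the end that is raised when off and is to be pushed down; about 73 mm above the bench when off, 63 mm when on. It moves with the rocker.
- key_round_top (a point): Top of the round key: black disc 42 mm across. This point is the centre of the key's flat top (62 mm above the bench when fully out, 54 mm when fully in); it moves with the key.
- key_round (a joint): The round key: key travel in m: 0 fully out, 0.008 fully in. It goes straight down with a steady 3 N of friction, has no spring and stays where it is left.
- key_bar_top (a point): Top of the long bar key: black, 56 mm long (along the console's y) and 16 mm wide. This point is the centre of the key's flat top (62 mm above the bench when fully out, 54 mm when fully in); it moves with the key.
- key_bar (a joint): The long bar key: key travel in m: 0 fully out, 0.008 fully in. It goes straight down with a steady 3 N of friction, has no spring and stays where it is left.
- key_square_top (a point): Top of the small square key: black, 22 x 22 mm. Not to be pressed. This point is the centre of the key's flat top (62 mm above the bench when fully out, 54 mm when fully in); it moves with the key.
- key_square (a joint): The small square key: key travel in m: 0 fully out, 0.008 fully in. It goes straight down with a steady 3 N of friction, has no spring and stays where it is left.
- key_plus_top (a point): Top of the plus-shaped key: black, two crossed bars 44 mm long and 12 mm wide. Not to be pressed. This point is the centre of the key's flat top (62 mm above the bench when fully out, 54 mm when fully in); it moves with the key.
- key_plus (a joint): The plus-shaped key: key travel in m: 0 fully out, 0.008 fully in. It goes straight down with a steady 3 N of friction, has no spring and stays where it is left.
- cup: bystander, loose, leave it alone: small white specimen cup with a red lid, 48 mm wide, 55 mm tall, somewhere between the power box and the console; origin at the centre of its underside.
- jar_a: bystander, loose, leave it alone: white jar with a green lid, 86 mm wide, 105 mm tall, beyond the work towards the far edge; origin at the centre of its underside.
- jar_b: bystander, loose, leave it alone: white jar with a green lid, 86 mm wide, 105 mm tall, left of the console; origin at the centre of its underside.
- carton: bystander, loose, leave it alone: plain grey carton 90 x 150 x 60 mm, near the far edge; origin at the centre of its underside.
- vial: bystander, loose, leave it alone: red-lidded vial 32 mm wide, 45 mm tall, standing on the carton; origin at the centre of its underside.
- petri: bystander, loose, leave it alone: closed glass Petri dish, 90 mm wide, 14 mm tall, left of the console; origin at the centre of its underside.
- slide_box: bystander, loose, leave it alone: blue slide box 40 x 90 x 26 mm, between the power box and the console, on the robot's side of the cup; origin at the centre of its underside.
Mind the look-alikes: they are no part of the job. Leave any blue, purple or red look-alike of the power_box alone.

How it is judged (in metres and radians):
On the way, in this order (a step that is already met when the one before it is completed fails the run):
1. the rocker is fully over to on (value of joint rocker above 0.36 rad), for 0.1 s.
2. then the round key is fully in (value of joint key_round above 0.0065 m), for 0.1 s.
3. then the long bar key is fully in (value of joint key_bar above 0.0065 m), for 0.1 s.
At the end, for the whole second after the job is handed in: The rocker is over to on (above 0.36 of 0.44 rad), the round and long bar keys are in (above 6.5 of 8 mm), the square and plus-shaped keys are up (under 4 mm), the power box rests within 25 mm of where it stood and every bystander within 20 mm (value of joint rocker above 0.36 rad and value of joint each of key_round, key_bar above 0.0065 m and value of joint each of key_square, key_plus below 0.004 m and linear speed of power_box below 0.02 m/s and distance of power_box from where it was at the start of the episode below 0.025 m and distance of each of cup, jar_a, jar_b, carton, vial, petri, slide_box from where it was at the start of the episode below 0.02 m); the robot touches nothing.
It fails at once if the round key pressed (over 4 mm) before the rocker is on (value of joint key_round above 0.004 m and value of joint rocker below 0.34 rad).
It fails at once if the long bar key pressed (over 4 mm) before the round key is in (value of joint key_bar above 0.004 m and value of joint key_round below 0.0062 m).
It fails at once if the square or plus-shaped key pressed (over 4 mm) (value of joint any of key_square, key_plus above 0.004 m).
It fails at once if the power box lifted or tipped, or shoved more than 25 mm (height (world z) of power_box above 0.01 m or angle between power_box's own z axis and vertical above 0.15 rad or distance of power_box from where it was at the start of the episode above 0.025 m).
It fails at once if a bystander moved or lifted by more than 20 mm, or tipped (distance of any of cup, jar_a, jar_b, carton, vial, petri, slide_box from where it was at the start of the episode above 0.02 m or angle between any of cup, jar_a, jar_b, carton, vial, petri, slide_box's own z axis and vertical above 0.3 rad).
It also fails if it takes over 43 s, if anything falls off the work surface, if the arm or the gripper's body presses on something with over 40 N, if the wrist force passes 120 N, or if a joint passes its speed limit or range.

ROBOT

A 6-joint arm with a two-finger parallel gripper is mounted at the origin on the work surface. World frame = base frame: x ahead of the robot, y to its left, z up, the work surface at z = 0. Lengths are in mm, angles in rad, forces in N, time in s.
With the tool pointing down it reaches from about 275 to 825 mm from the base axis. Payload 4.9 kg.
Tool frame: the origin (TCP) lies at the very end of the fingers, on their centre line; the grasp point (between the pads) lies 19 mm behind it; z points along the fingers, y is the line along which they close (so a half turn about z gives the same grasp; the last joint's range is limited). The gripper opens to 85 mm and grips with 20 to 120 N. Pads are 22 mm wide; open, the fingers measure 114 mm over their backs; the gripper's body (76 mm by 85 mm) begins 54 mm behind the grasp point. The pads swing forward as they close: fully open they stand 13 mm farther back than shut.
Start: joints at [1.095, 0.326, -0.193, 1.052, 0, 1.437], TCP at [184.346, 518.204, 198.681] pointing down, gripper open.
Joint ranges: [-2.65, 2.65], [-0.97, 1.79], [-1.3, 1.35], [-1.93, 2.1], [-1.47, 1.37], [-3.14, 3.14]. Speed limits (rad/s): [2.57, 2.57, 3.14, 3.14, 3.14, 3.14].

INTERFACE

Orientations are given as [roll, pitch, yaw] about the fixed x, y, z axes, in that order (R = Rz(yaw) Ry(pitch) Rx(roll)).
In Python, from bench import bot, solve_ik, imaging gives the robot as it stands. Calls block until the motion is done:
- bot.move_ptp(position, orientation): joint-space move of the TCP to a pose.
- bot.movel(position, rot=None, max_speed=150, threshold=None): straight line of the TCP; rot=None keeps the orientation; max_speed is the mean speed in mm/s. With threshold (N) it stops when the force on the tool has changed by that much, and returns True; else False.
- bot.move_j(angles): joint-space move.
- bot.grip(opening, effort=None): opening from 0.0 (shut) to 1.0 (fully open); effort is the grip in N (None keeps the last); returns when the fingers have stopped.
- bot.dwell(seconds).
- solve_ik(position, orientation): joint angles nearest the present ones, or None.
- bot.get_state(): the state.
- imaging.capture(name): name is "side" or "top"; returns the picture (400x640x3 uint8, blue, green, red); there is no depth.
- imaging.camera_model(name): a dict with "K" (3x3 intrinsics, pixels), "position" and "rotation" of the camera in the world. Camera axes: x right, y up, looking along -z (the intrinsics and any distortion apply to the point x, -y, -z); pixel columns grow to the right and rows downward; lengths in mm; the calibration is good to about 2 mm. A picture is of the moment at which its call begins. camera_model takes no time and is no camera call.
A pose or a line that the arm cannot do raises bot.IKError and nothing moves.
- bot.sign_off(): hands the job in; it is judged then, once.
The state is a dict: "t": time; "qpos": joint angles; "joint_velocities": joint speeds; "effort": joint torques, N m; "tcp_pos": TCP position; "orientation": TCP orientation; "contact_force": force on the tool from outside, world axes, zero at the start; "wrist_torque": the same for the moment, N m; "opening": opening from 0.0 (shut) to 1.0 (fully open); "gripper_force": force on a finger pad.
Only numpy, scipy, OpenCV 4.12 (cv2) and the standard library are available. Lean on these libraries where they do the work, as an engineer would, in place of code of your own. Each camera call takes 0.05 s, during which the arm holds its last target. There are 200 camera calls.

## Working session

There is one attempt and no reset: what is moved stays moved. The work goes in short steps, each a Python script; the robot and the scene stay as the last script left them, time stands still between calls to the robot, and variables do not carry over. Pictures are saved under pics/ and viewed, at most 10 in all, crops included, and the job is handed in when it is done.

```bash
ls; mkdir -p pics
python3 - <<'E'
from bench import bot, imaging
import cv2
for n in ("top","side"):
    cv2.imwrite(f"pics/{n}0.png",imaging.capture(n)); m=imaging.camera_model(n); print(n,m)
print(bot.get_state())
E
```

```text
pics
top {'K': array([[474.30278318,   0.        , 323.38632727],
       [  0.        , 474.30278318, 203.33667657],
       [  0.        ,   0.        ,   1.        ]]), 'position': array([4.20774943e+02, 8.64292515e-01, 1.58668437e+03]), 'rotation': array([ 0.06290087, -0.01078339, -1.56340971])}
side {'K': array([[362.39721009,   0.        , 322.39441877],
       [  0.        , 362.39721009, 200.16892597],
       [  0.        ,   0.        ,   1.        ]]), 'position': array([286.3412912 , 609.70657392, 893.32226946]), 'rotation': array([ 0.68987693, -0.01209855, -2.77800823])}
{'t': 0.1, 'qpos': array([ 1.09478284e+00,  3.26876861e-01, -1.93486783e-01,  1.05201199e+00,
       -1.09381606e-05,  1.43660611e+00]), 'joint_velocities': array([ 0.00160446, -0.00073224,  0.00138856,  0.00018145,  0.00047523,
        0.00049916]), 'effort': array([ 1.88220154e-03, -4.44239974e+01,  2.63038015e+01,  7.90905207e-03,
       -8.37579205e-05, -1.36154179e-05]), 'tcp_pos': array([184.08267553, 517.66444633, 197.97522153]), 'orientation': array([-3.14002608e+00, -2.00452323e-04,  2.79976923e+00]), 'contact_force': array([0.17578269, 1.19689021, 0.74673277]), 'wrist_torque': array([0.01354937, 0.00660653, 0.01506206]), 'gripper_force': 0.0, 'opening': 1.0004150846957158}
```

View pics/top0.png

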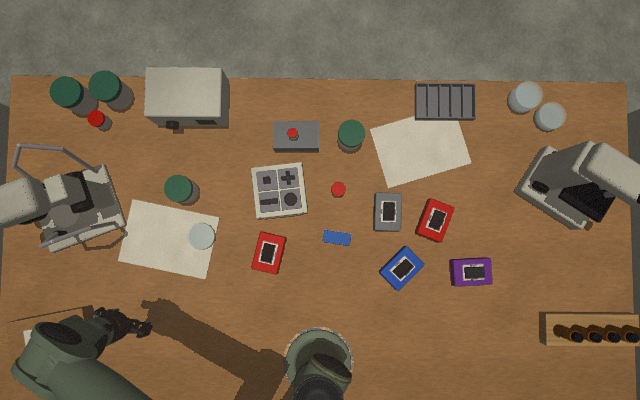

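View pics/side0.png

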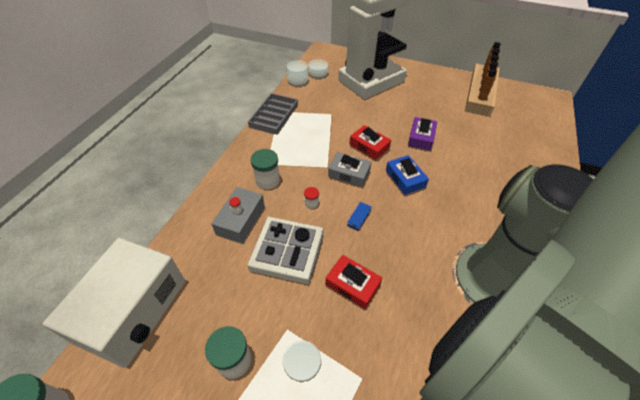

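The top view shows the grey power box at about (388,211) and the console at (278,190).

Things that could be mistaken for the power box:
- red boxes at (436,220) and (268,252)
- blue box at (402,268)
- purple box at (471,271)
- grey carton at (296,136)

I choose the grey box at (388,211) because it is the only grey one with a rocker. In the side view it is at (350,168).

```bash
cat > h.py <<'E'
import numpy as np, cv2
from scipy.spatial.transform import Rotation as R
from bench import bot, imaging, solve_ik
def model(n):
    m=imaging.camera_model(n); return m["K"],np.array(m["position"]),R.from_euler('xyz',m["rotation"]).as_matrix()
def cast(n,uv,z):
    K,p,r=model(n); uv=np.atleast_2d(np.float64(uv))
    d=(np.linalg.inv(K)@np.c_[uv,np.ones(len(uv))].T).T*[1,-1,-1]@r.T
    return p+d*((z-p[2])/d[:,2])[:,None]
def proj(n,X):
    K,p,r=model(n); c=(np.atleast_2d(X)-p)@r*[1,-1,-1]; q=c@K.T; return q[:,:2]/q[:,2:]
E
python3 - <<'E'
from h import *
t=cv2.imread("pics/top0.png"); s=cv2.imread("pics/side0.png")
f=lambda i,u,v,w,h,k:cv2.resize(i[v:v+h,u:u+w],None,fx=k,fy=k,interpolation=cv2.INTER_CUBIC)
a=np.hstack([f(t,360,180,57,60,7),f(s,320,140,57,60,7)]); cv2.imwrite("pics/c1.png",a)
b=np.hstack([f(t,245,155,66,70,6),f(s,245,210,66,70,6)]); cv2.imwrite("pics/c2.png",b)
E
```

```text
(no output)
```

View pics/c1.png

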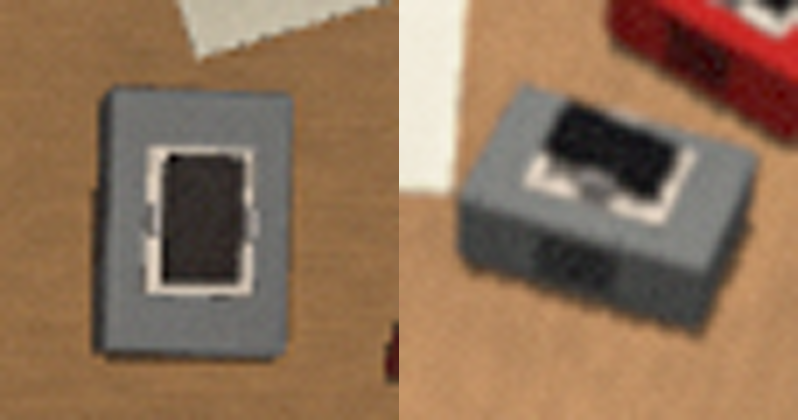

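View pics/c2.png

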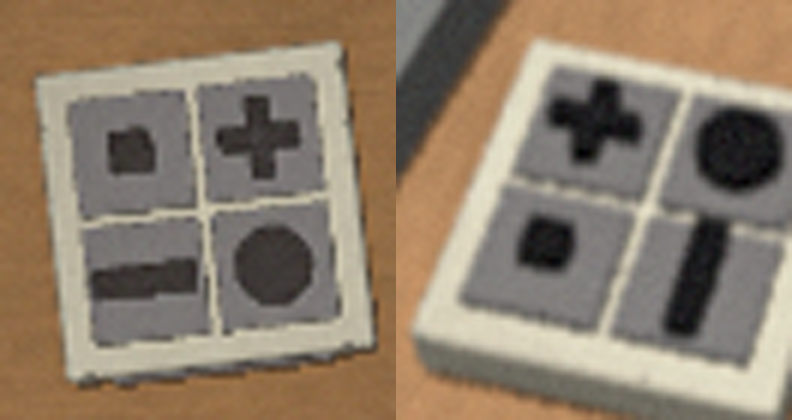

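The crops confirm the choice. The grey box's rocker is at about (388,211) in the top view, and its raised end still has to be found by triangulation. On the console, in top-view pixels, the square key is at (267,180), the plus at (288,178), the bar at (269,201) and the round at (290,199).

```bash
cat > meas.py <<'E'
from h import *
ims={n:cv2.imread(f"pics/{n}0.png") for n in("top","side")}
def blobs(n,roi,lo,hi,k=4):
    u,v,w,h=roi; c=cv2.resize(ims[n][v:v+h,u:u+w],None,fx=k,fy=k,interpolation=cv2.INTER_CUBIC)
    m=cv2.inRange(cv2.cvtColor(c,cv2.COLOR_BGR2HSV),lo,hi); cs,_=cv2.findContours(m,0,1)
    return [((x+.5).reshape(-1,2)/k-.5+[u,v]) for x in cs if cv2.contourArea(x)>k*k*25]
rect=lambda c:cv2.minAreaRect(np.float32(c))
# console, top view: white outline incl. deck at z=40; keys at z=62
big=lambda L:max(L,key=lambda c:cv2.contourArea(np.float32(c)))
def white(n,roi): return big(blobs(n,roi,(0,0,150),(179,70,255)))
c=white("top",(245,155,66,70)); q=cast("top",c,40)[:,:2]; r=rect(q); print("console",r)
for n,roi in(("top",(252,165,50,50)),("side",(262,215,55,55))):
    for b in blobs(n,roi,(0,0,0),(179,255,75)):
        x=rect(cast(n,b,62)[:,:2]); print(n,"key",np.mean(b,0).round(1),np.round(x[0],1),np.round(x[1],1),round(x[2],1))
# power box top face and rocker
for n,roi in(("top",(372,190,32,43)),("side",(335,150,45,22))):
    for b in blobs(n,roi,(0,0,0),(179,255,62)):
        x=rect(b); print(n,"rocker px",np.round(x[0],1),cv2.boxPoints(x).round(1).tolist(), "world z68",np.round(rect(cast(n,b,68)[:,:2])[0],1),np.round(rect(cast(n,b,68)[:,:2])[1:][0],1))
for z,lo in((50,(85,15,90)),):
    b=big(blobs("top",(370,188,36,47),lo,(130,140,200))); x=rect(cast("top",b,z)[:,:2]); print("box",x)
    ctr=np.array(x[0]); 
    e=x[1]; a=np.radians(x[2]+(0 if e[0]>e[1] else 90)); 
    if np.cos(a)<0:a+=np.pi
    ax=np.array([np.cos(a),np.sin(a)]); ay=np.array([-ax[1],ax[0]])
    print("axis deg",np.degrees(a))
    for nm,sg in(("raised far",1),("raised near",-1)):
        P=[[*(ctr+ax*30*i*.98+ay*18*j),68+sg*i*6.5] for i in(1,-1) for j in(1,-1)]
        for n in("top","side"): print(nm,n,proj(n,P).round(1).tolist())
E
python3 meas.py
```

```text
console ((562.662353515625, 132.119140625), (168.25411987304688, 168.11444091796875), 7.2490129470825195)
top key [268.7 201.2] [522.4 161.4] [18.1 56.3] 6.8
top key [290.1 198.7] [530.9  92.4] [41.2 40.2] 0.7
top key [266.3 179.8] [592.2 169.7] [23.9 24.2] 3.4
top key [287.7 177.4] [599.8 100.7] [38.6 36.9] 50.3
side key [294.7 255.6] [521.2 168.5] [17.6 62.3] 7.6
side key [269.6 250.2] [589.9 177.9] [25.1 26.4] 3.9
side key [301.7 234.5] [530.3 100.5] [39.4 46.5] 22.2
side key [277.7 229.8] [598.9 110. ] [37.6 40.9] 50.5
top rocker px [388.4 210.8] [[382.8999938964844, 201.89999389648438], [393.8999938964844, 201.89999389648438], [393.8999938964844, 219.60000610351562], [382.8999938964844, 219.60000610351562]] world z68 [ 494.3 -223.6] [35.3 57.1]
top rocker px [373.9 211.4] [[372.5, 229.10000610351562], [373.8999938964844, 193.60000610351562], [375.3999938964844, 193.60000610351562], [374.0, 229.10000610351562]] world z68 [ 492.2 -177.2] [  4.8 114.2]
side rocker px [349.7 160.9] [[340.1000061035156, 161.1999969482422], [343.3999938964844, 153.60000610351562], [359.29998779296875, 160.5], [356.0, 168.1999969482422]] world z68 [ 495.3 -217.4] [36.7 61.9]Traceback (most recent call last):
  File "meas.py", line 20, in <module>
    b=big(blobs("top",(370,188,36,47),lo,(130,140,200))); x=rect(cast("top",b,z)[:,:2]); print("box",x)
  File "meas.py", line 9, in <lambda>
    big=lambda L:max(L,key=lambda c:cv2.contourArea(np.float32(c)))
                 ~~~^^^^^^^^^^^^^^^^^^^^^^^^^^^^^^^^^^^^^^^^^^^^^^^
ValueError: max() iterable argument is empty
```

```bash
sed -i 's/lo in((50,(85,15,90)),)/lo in((50,(0,0,85)),)/; s/(130,140,200))); x=rect/(179,75,145))); x=rect/' meas.py; python3 meas.py | tail -6; python3 -c "
import cv2;h=cv2.cvtColor(cv2.imread('pics/top0.png'),cv2.COLOR_BGR2HSV);print(h[211,370:408:2].tolist(),h[193:232:3,380].tolist())"
```

```text
box ((493.59417724609375, -224.5735321044922), (85.85906982421875, 123.98853302001953), 88.5632553100586)
axis deg 358.5632553100586
raised far top [[383.6, 201.5], [394.8, 201.9], [382.6, 220.0], [393.7, 220.4]]
raised far side [[340.7, 159.2], [344.5, 152.2], [357.5, 167.1], [361.1, 159.9]]
raised near top [[383.0, 201.8], [394.2, 202.2], [383.1, 219.9], [394.4, 220.3]]
raised near side [[340.5, 162.1], [344.2, 155.1], [357.9, 164.2], [361.4, 157.0]]
[[14, 134, 143], [15, 130, 147], [10, 48, 48], [24, 11, 120], [15, 9, 118], [18, 13, 101], [10, 22, 175], [13, 34, 53], [6, 47, 54], [18, 51, 50], [9, 33, 54], [5, 33, 46], [4, 33, 61], [9, 17, 151], [15, 9, 113], [15, 9, 116], [15, 134, 152], [15, 135, 144], [15, 135, 144]] [[60, 2, 111], [30, 9, 115], [41, 18, 115], [30, 7, 116], [17, 18, 126], [21, 14, 124], [18, 13, 101], [18, 21, 143], [16, 24, 138], [18, 38, 113], [15, 5, 111], [40, 7, 110], [30, 5, 108]]
```

The measured sizes match: box top 86 x 124 mm, console 168 mm square, round key about 41 mm. In the side view the rocker edge slopes 0.44, against 0.47 predicted if the far (+x) end is raised and 0.12 for the near end. So the far end is raised, and I'll press there.

```bash
cat >> h.py <<'E'
def press(x,y,yaw,ztop,zend,N,zsafe=150):
    o=[np.pi,0,yaw]
    bot.move_ptp([x,y,zsafe],o); bot.movel([x,y,ztop+12]); bot.dwell(.2)
    f0=bot.get_state()["contact_force"]
    hit=bot.movel([x,y,zend],max_speed=25,threshold=N)
    bot.dwell(.2); s=bot.get_state()
    print("hit",hit,"tcp",s["tcp_pos"].round(1),"dF",(s["contact_force"]-f0).round(1),"t",s["t"])
    bot.movel([x,y,zsafe])
E
python3 - <<'E'
from h import *
bot.grip(0.0)
a=np.radians(-1.44); p=np.array([493.6,-224.6])+28*np.array([np.cos(a),np.sin(a)])
press(*p,np.pi+a,75,60,12)
n="side"; i=imaging.capture(n); j=imaging.capture("top")
f=lambda i,u,v,w,h,k:cv2.resize(i[v:v+h,u:u+w],None,fx=k,fy=k,interpolation=cv2.INTER_CUBIC)
cv2.imwrite("pics/c3.png",np.hstack([f(i,320,140,57,60,7),f(j,360,180,57,60,7)]))
print(bot.get_state()["opening"])
E
```

```text
hit False tcp [ 521.7 -225.3   60.2] dF [1.6 0.7 0. ] t 5.9417
0.004353905571757592
```

View pics/c3.png

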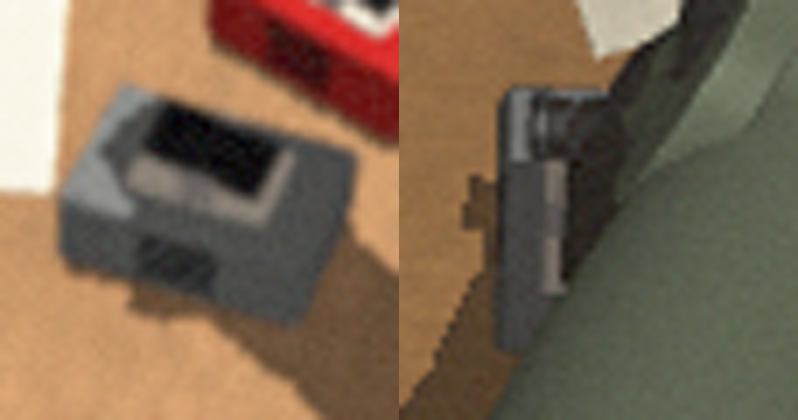

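The side view shows the rocker unobstructed at about (351,161), but its tilt is hard to judge by eye. I'll measure it with the arm moved clear.

```bash
python3 - <<'E'
from h import *
bot.move_ptp([531,30,180],[np.pi,0,np.pi])
for n in("top","side"): cv2.imwrite(f"pics/{n}0b.png",imaging.capture(n))
f=lambda i,u,v,w,h,k:cv2.resize(i[v:v+h,u:u+w],None,fx=k,fy=k,interpolation=cv2.INTER_CUBIC)
g=lambda n:cv2.imread(f"pics/{n}.png")
cv2.imwrite("pics/c4.png",np.vstack([np.hstack([f(g("side"+a),330,143,45,35,8) for a in("0","0b")]),np.hstack([f(g("top"+a),366,190,45,38,8) for a in("0","0b")])]))
E
sed 's/{n}0.png/{n}0b.png/' meas.py >m2.py; python3 m2.py | grep -E "rocker|box|raised"
```

```text
top rocker px [388.4 210.8] [[382.8999938964844, 201.89999389648438], [393.8999938964844, 201.89999389648438], [393.8999938964844, 219.60000610351562], [382.8999938964844, 219.60000610351562]] world z68 [ 494.3 -223.6] [35.3 57.1]
top rocker px [374.  211.4] [[372.6000061035156, 229.3000030517578], [373.79998779296875, 193.3000030517578], [375.29998779296875, 193.39999389648438], [374.1000061035156, 229.39999389648438]] world z68 [ 492.2 -177.3] [  4.9 115.8]
side rocker px [349.7 160.9] [[340.20001220703125, 161.1999969482422], [343.5, 153.6999969482422], [359.20001220703125, 160.60000610351562], [355.8999938964844, 168.10000610351562]] world z68 [ 495.6 -217.4] [36.  61.5]
box ((493.4051818847656, -225.04774475097656), (85.1892318725586, 123.63448333740234), 88.56271362304688)
raised far top [[383.7, 201.6], [395.0, 202.0], [382.7, 220.1], [393.9, 220.5]]
raised far side [[340.8, 159.1], [344.6, 152.1], [357.6, 167.0], [361.2, 159.8]]
raised near top [[383.2, 201.9], [394.3, 202.2], [383.3, 220.0], [394.5, 220.3]]
raised near side [[340.6, 162.0], [344.3, 155.0], [358.0, 164.2], [361.5, 157.0]]
```

View pics/c4.png

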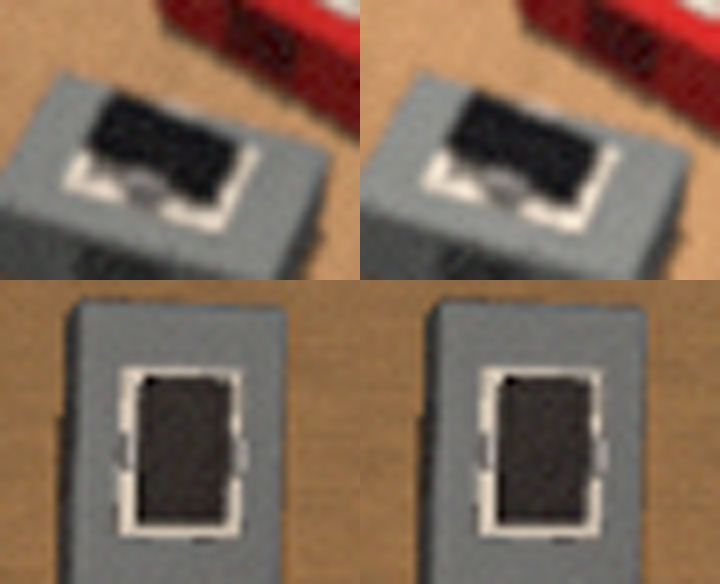

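Nothing moved, so the tip never touched the rocker. I'll check where the fingertip really is against the calibration.

Run:
```python
from h import *
s=bot.get_state(); t=s["tcp_pos"]; print(t,s["orientation"],s["contact_force"],s["t"])
o=[]
for n in("side","top"):
    i=cv2.imread(f"pics/{n}0b.png"); u,v=proj(n,t)[0]; print(n,u,v)
    k=5; x0,y0=int(u)-40,int(v)-50
    c=cv2.resize(i[y0:y0+100,x0:x0+80],None,fx=k,fy=k,interpolation=cv2.INTER_CUBIC)
    cv2.drawMarker(c,(int((u-x0+.5)*k),int((v-y0+.5)*k)),(0,0,255),0,20,1); o.append(c)
cv2.imwrite("pics/c5.png",np.hstack(o))
```

```text
[531.1459822   28.60236989 179.63321433] [-3.14124304e+00 -4.29602024e-04  3.13950277e+00] [-0.2825428  -0.57830368  0.47759647] 7.9
side 310.6696689321622 187.95903994058756
top 309.2353889603203 195.96376974314205
```

View pics/c5.png

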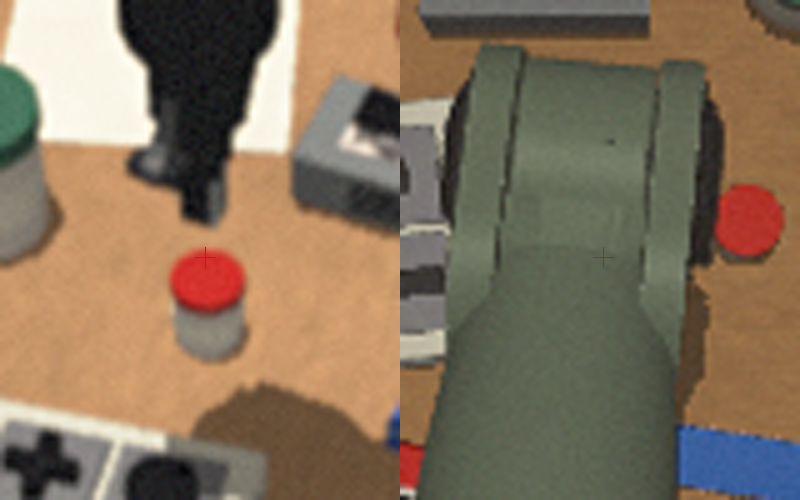

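The side view has the lower fingertip at about (310,180), roughly 8 px above the projected TCP at (310.7,188). I need to know whether that offset is height or sideways, so I'll compare with the start picture and take side views at two yaws.

Run:
```python
from h import *
t=bot.get_state()["tcp_pos"]
for d in([0,0,0],[0,0,20],[0,-20,0],[20,0,0]): print(d,proj("side",t+d).round(1))
t0=np.array([184.1,517.7,198]); u,v=proj("top",t0)[0]; print("start top",u,v)
k=5
def crop(i,u,v,w=52,h=50):
    x0,y0=int(u)-w//2,int(v)-h//2
    c=cv2.resize(i[y0:y0+h,x0:x0+w],None,fx=k,fy=k,interpolation=cv2.INTER_CUBIC); cv2.drawMarker(c,(int((u-x0+.5)*k),int((v-y0+.5)*k)),(0,0,255),0,20,1); return c
o=[crop(cv2.imread("pics/top0.png"),u,v)]
for yaw in(np.pi,np.pi/2):
    bot.move_ptp([430,60,110],[np.pi,0,yaw]); bot.dwell(.2); t=bot.get_state()["tcp_pos"]
    im=imaging.capture("side"); cv2.imwrite(f"pics/y{yaw:.0f}.png",im); u,v=proj("side",t)[0]; print(yaw,t,u,v); o.append(crop(im,u,v))
cv2.imwrite("pics/c6.png",np.hstack(o)); print(bot.get_state()["t"])
```

```text
[0, 0, 0] [[310.7 188. ]]
[0, 0, 20] [[310.6 182.8]]
[0, -20, 0] [[313.5 182.7]]
[20, 0, 0] [[303.6 185.9]]
start top 138.09060672904138 314.24223276984725
3.141592653589793 [431.92378644  59.43082025 110.71088061] 341.2405885058365 223.4215221213187
1.5707963267948966 [430.04761943  59.98578672 110.01327775] 341.82619234133176 223.94154313421376
10.375
```

View pics/c6.png

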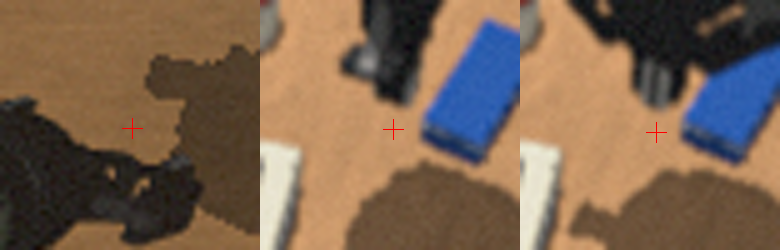

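At both yaws the tip sits 5.3 px above the projected TCP and is centred sideways. That means the shut fingertips end about 20 mm above the reported TCP, which explains the miss. I'll press the rocker deeper, guarded by force.

```bash
python3 - <<'E'
from h import *
a=np.radians(-1.44); p=np.array([493.5,-224.8])+28*np.array([np.cos(a),np.sin(a)])
press(*p,np.pi+a,54,30,12,130)
bot.move_ptp([531,30,150],[np.pi,0,np.pi])
for n in("top","side"): cv2.imwrite(f"pics/{n}0b.png",imaging.capture(n))
print(bot.get_state()["t"])
E
python3 m2.py | grep -E "rocker|box"
```

```text
hit False tcp [ 522.4 -225.7   30.9] dF [1.8 1.4 7. ] t 14.725
16.65
top rocker px [388.5 210.9] [[383.1000061035156, 202.10000610351562], [393.8999938964844, 202.10000610351562], [393.8999938964844, 219.60000610351562], [383.1000061035156, 219.60000610351562]] world z68 [ 494. -224.] [34.6 56.1]
top rocker px [373.9 211.2] [[372.3999938964844, 229.10000610351562], [373.6000061035156, 193.3000030517578], [375.29998779296875, 193.39999389648438], [374.1000061035156, 229.1999969482422]] world z68 [ 492.6 -177. ] [  5.6 115. ]
side rocker px [350.2 161. ] [[340.8999938964844, 163.5], [342.0, 156.10000610351562], [359.5, 158.60000610351562], [358.5, 165.89999389648438]] world z68 [ 493.7 -217.3] [56.3 34.6]
box ((493.6890563964844, -224.90904235839844), (85.9114761352539, 123.30999755859375), 88.85953521728516)
```

The rocker has gone over: its slope changed from 0.44 to 0.14, the box did not move, and the force was 7 N at the end. I'll press once more until there is a firm stop, to be sure.

```bash
sed -i 's/bot.dwell(.2)/bot.dwell(.1)/' h.py
python3 - <<'E'
from h import *
a=np.radians(-1.44); p=np.array([493.5,-224.8])+28*np.array([np.cos(a),np.sin(a)])
press(*p,np.pi+a,26,16,14,100)
E
sed -i 's/zsafe=150/zsafe=90/' h.py
python3 - <<'E'
from h import *
bot.movel([521,-225.5,130])
c=np.array([562.7,132.1]);A=np.radians(7.25); M=np.array([[np.cos(A),-np.sin(A)],[np.sin(A),np.cos(A)]])
p=c+M@[-35,-35]; print(p)
press(*p,np.pi+A,32,12,16,120)
s=imaging.capture("side"); cv2.imwrite("pics/side0b.png",s); print(bot.get_state()["t"])
E
python3 m2.py | grep -E "side|box"
```

```text
hit True tcp [ 521.9 -225.9   30.9] dF [-1.   1.1  8.2] t 18.9167
[532.39679068  92.96286284]
hit True tcp [532.4  93.   21.4] dF [-2.4  0.2  8.3] t 22.8583
23.7167
side key [269.6 250.3] [590.1 177.6] [24.2 25.5] 8.3
side key [301.  244.7] [519.9 137.5] [ 51.8 122.7] 8.4
side key [277.7 229.8] [599.  109.9] [36.4 40.4] 51.9
side rocker px [350.1 161. ] [[340.8999938964844, 163.5], [342.0, 156.10000610351562], [359.29998779296875, 158.60000610351562], [358.20001220703125, 166.0]] world z68 [ 494.  -217.3] [55.6 34.7]
box ((493.6890563964844, -224.90904235839844), (85.9114761352539, 123.30999755859375), 88.85953521728516)
raised far side [[340.7, 159.2], [344.4, 152.1], [357.6, 167.0], [361.1, 159.8]]
raised near side [[340.5, 162.1], [344.2, 155.0], [357.9, 164.1], [361.4, 156.9]]
```

The rocker hit a firm stop, and the round key stopped about 9.5 mm below the rocker's stop height, as expected. I'll verify the round key with the arm clear of it before pressing the bar.

```bash
python3 - <<'E'
from h import *
bot.move_ptp([450,-60,120],[np.pi,0,np.pi])
s=imaging.capture("side"); cv2.imwrite("pics/side0b.png",s); print(bot.get_state()["t"],proj("side",[[532.4,93,62],[532.4,93,54]]))
E
python3 m2.py | grep -E "side key"
```

```text
24.5 [[302.07823635 232.19394691]
 [302.1676249  233.82512715]]
side key [294.7 255.6] [521.1 168.7] [17.2 61.7] 7.2
side key [269.6 250.2] [590.  177.7] [24.2 25.4] 3.4
side key [301.7 235.4] [529.2 102.7] [40.  39.1] 89.4
side key [277.7 229.8] [598.8 109.9] [36.6 40.3] 50.5
```

The round key is in: its visible side has shrunk from 46.5 to 39 mm, and the other keys have not changed. Next is the bar.

```bash
python3 - <<'E'
from h import *
c=np.array([562.7,132.1]);A=np.radians(7.25); M=np.array([[np.cos(A),-np.sin(A)],[np.sin(A),np.cos(A)]])
p=c+M@[-35,35]; print(p)
press(*p,np.pi+A,32,12,16,120)
bot.move_ptp([450,-60,120],[np.pi,0,np.pi])
s=imaging.capture("side"); cv2.imwrite("pics/side0b.png",s); print(bot.get_state()["t"])
E
python3 m2.py | grep -E "side"
```

```text
[523.56286284 162.40320932]
hit True tcp [523.5 162.4  21.4] dF [-1.2  0.3  7.5] t 27.1917
28.9833
side key [294.6 256.7] [520.3 172.1] [15. 54.] 7.2
side key [269.6 250.2] [590.2 177.8] [24.6 25.6] 5.3
side key [301.7 235.4] [529.6 103.1] [38.6 40.4] 44.6
side key [277.7 229.8] [598.6 110.1] [36.4 41.3] 52.5
side rocker px [353.6 160.5] [[341.1000061035156, 149.60000610351562], [366.1000061035156, 149.60000610351562], [366.1000061035156, 171.39999389648438], [341.1000061035156, 171.39999389648438]] world z68 [ 484.3 -226.1] [ 81.8 105.4]
raised far side [[340.7, 159.2], [344.4, 152.1], [357.6, 167.0], [361.1, 159.8]]
raised near side [[340.5, 162.1], [344.2, 155.0], [357.9, 164.1], [361.4, 156.9]]
```

The bar stopped at the same height as the round key, 21.4, and the square and plus keys have not moved. The arm is clear and touching nothing, so I'm handing in.

```bash
python3 -c "
from bench import bot
print(bot.sign_off())"
```

```text
the job is handed in; nothing more can be done
None
```

I pressed the rocker on, then the round key, then the bar key, each to a firm stop, left the square and plus keys up, and handed the job in at about 29 s; the hand-in returned no verdict.

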